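Lap resin sample plates up the display slope

ROBOT

A 7-joint arm with a two-finger parallel gripper is mounted at the origin on a cart in front of the work surface, level with it; the furniture and walls round the work are solid. World frame = base frame: x ahead of the robot, y to its left, z up, the work surface at z = 0. Lengths are in m, angles in rad, forces in N, time in s.
With the tool pointing down it reaches from about 0.425 to 0.925 m from the base axis. Payload 6.8 kg.
Tool frame: the origin (TCP) lies on the centre line of the jaws, within the pads' length; the fingertips stand 25 mm ahead of it and the grasp point (between the pads) lies 6 mm ahead of it; z points along the fingers, y is the line along which they close (so a half turn about z gives the same grasp; the last joint's range is limited). The gripper opens to 85 mm and grips with 20 to 120 N. Pads are 22 mm wide; open, the fingers measure 114 mm over their backs; the gripper's body (76 mm by 85 mm) begins 54 mm behind the grasp point. The pads swing forward as they close: fully open they stand 13 mm farther back than shut.
Start: joints at [-1.357, 0.477, 0.022, 1.555, -0.011, 1.109, -0.083], TCP at [0.213, 0.64, 0.256] pointing down, gripper open.
Joint ranges: [-2.96, 2.96], [-0.34, 2.1], [-1.41, 1.46], [0.24, 2.44], [-1.37, 4.51], [0.17, 1.92], [-2.96, 2.96]. Speed limits (rad/s): [2.39, 2.39, 3.14, 3.14, 3.14, 3.14, 3.14].

INTERFACE

Orientations are given as a rotation vector (axis times angle).
In Python, from bench import telemetry, grab_frame, job gives the robot as it stands.
- The arm moves only by the tool apply_moves, never from a script. Its argument "rows" is a list of rows, each a list of 2 entries, a list of its own where there are three numbers: the shift along the tool's x, y, z each as a share of 250 mm, from -1 to 1, then the turn, a rotation vector about the tool's x, y, z each as a share of pi rad, from -1 to 1. A call has 1 to 10 rows; each row is the pose to reach, as a shift and turn from the pose commanded when the call began, along the tool's axes at that moment, turning the shorter way round; what a row does not reach only later rows make up. A row lasts 1/8 s, in which the tool goes at most 62.5 mm and 10.7 degrees, less where a joint would pass 70% of its speed; a pose out of reach is approached as far as the arm can. A call with a number of a shift or a turn outside -1 to 1 is refused whole. A call with a gripper value outside its range is refused whole. "jaw" is the gripper's target within -1 to 1 (fully open at 1, half-way at 0, shut at -1), set as the call begins (left out, the last holds). The fingers move at their own pace and stop on an object; "newtons" is the grip in N (left out, the last holds). Time passes only in rows, so rows that repeat a pose let the fingers close. It gives the time, the measured TCP pose, the force, the opening and the grip force at its end, in the units of the state.
- telemetry.get_obs(): the state, without advancing time (a new reading comes with each control period).
- grab_frame(name): name is "scene" or "top" or "wrist"; returns a dict with "frame" (384x512x3 uint8, red, green, blue), "vertical_fov" (degrees; the focal length in pixels is half the picture's height over the tangent of half this angle, whatever the lens; pixels are square), "cx", "cy" (the principal point, pixels), "k1" (the pictures are not rectified: a ray, as slopes to the right and down, at radius r is drawn at 1 + k1 r^2 times it, then the intrinsics apply), "origin" and "attitude" of the camera in the world. Camera axes: x right, y up, looking along -z (the intrinsics and any distortion apply to the point x, -y, -z); pixel columns grow to the right and rows downward; lengths in m; the calibration is good to about 2 mm. A picture is of the moment at which its call begins. There is no depth.
- job.hand_in(): hands the job in; it is judged then, once.
The state is a dict: "clock": time; "joints": joint angles; "qvel": joint speeds; "tau": joint torques, N m; "tcp_pos": TCP position; "orientation": TCP orientation; "contact_force": force on the tool from outside, world axes, zero at the start; "moment": the same for the moment, N m; "grip_width": finger opening in m; "gripper_force": force on a finger pad.
Only numpy, scipy, OpenCV 4.12 (cv2) and the standard library are available. Lean on these libraries where they do the work, as an engineer would, in place of code of your own. Each camera call takes 0.05 s, during which the arm holds its last target. There are 200 camera calls.

TASK

Move the blue-lidded tin off the sloping display board and stand it upright in the round marked spot on the bench. Then lay the three resin sample plates on the board like roof slates, lengthwise up the slope, centred across the board and straight, working up from the bottom: pink with its lower edge on the lowest yellow line (propped on the metal strip there), then honey lapped over it with its lower edge on the middle line, then grey lapped over the honey with its lower edge on the top line. Leave the plaster model and the two bottles behind the board where they are.

Things in the scene. Friction and masses are not known exactly. Their poses are not given: they have to be found in the camera images.
- board: White board with a grey face, fixed to the bench, 264 mm up the slope, 150 mm wide. Origin on the bench at the middle of the low front edge; x level towards the high end, z up. The face rises at 16 degrees, from z = 8 mm to 80 mm. Yellow lines cross it 20, 85 and 150 mm up the slope. Just above the lowest, a fixed metal strip 60 mm wide stands about 9 mm off the face. Friction alone holds the plates.
- course_1 (a point): Where the centre (mid-thickness) of the pink plate belongs: lower edge on the lowest yellow line, lower end propped on the metal strip, upper end on the board. Axes as the plate lies: x along its length up the slope (10.7 degrees above level, 5.3 flatter than the board), y across the board, z out of its face.
- course_2 (a point): Where the centre (mid-thickness) of the honey plate belongs: lower edge on the middle yellow line, face down on the pink plate, which it overlaps by 35 mm, upper end on the board. Axes as the plate lies: x along its length up the slope (10.7 degrees above level, 5.3 flatter than the board), y across the board, z out of its face.
- course_3 (a point): Where the centre (mid-thickness) of the grey plate belongs: lower edge on the top yellow line, face down on the honey plate, which it overlaps by 35 mm, upper end on the board. Axes as the plate lies: x along its length up the slope (10.7 degrees above level, 5.3 flatter than the board), y across the board, z out of its face.
- pink_centre (a point): Centre (half-way up) of the pink resin sample plate: a flat rectangle 100 mm long (its x axis), 44 mm wide (y) and 6 mm thick (z), about 45 g, the same at both ends and on both faces. It starts lying flat on the bench.
- honey_centre (a point): Centre (half-way up) of the honey-yellow resin sample plate: a flat rectangle 100 mm long (its x axis), 44 mm wide (y) and 6 mm thick (z), about 45 g, the same at both ends and on both faces. It starts lying flat on the bench.
- grey_centre (a point): Centre (half-way up) of the dark grey resin sample plate: a flat rectangle 100 mm long (its x axis), 44 mm wide (y) and 6 mm thick (z), about 45 g, the same at both ends and on both faces. It starts lying flat on the bench.
- tin_centre (a point): Centre (half-way up) of the round polishing tin with a blue lid, 64 mm in diameter and 28 mm high; z along its axis, towards the lid. It starts on the face of the board, between the middle and top lines, tilted with the 16 degree slope.
- spot_centre (a point): Centre of the round marked spot on the bench top, 88 mm across, white with a narrow blue rim, at bench height; flat, nothing to catch on.
- model: Cream plaster dental model, 62 x 66 x 28 mm, standing on the bench behind the work; origin under its centre. Bystander.
- bottle: White bottle with a blue cap, 42 mm in diameter, 103 mm high, behind the board; origin under its centre. Bystander.
- etch: Small orange bottle with a white cap, 26 mm in diameter, 63 mm high, behind the board; origin under its centre. Bystander.
Not all that is in view belongs to the job. There is more than one size of the part that bears honey_centre; the job needs the larger.

How it is judged:
On the way, in this order (a step that is already met when the one before it is completed fails the run):
1. the tin stands upright in the marked spot (horizontal distance between tin_centre and spot_centre below 0.015 m and height (world z) of tin_centre below 0.018 m and angle between tin_centre's own z axis and vertical below 0.1 rad), for 0.2 s.
2. the pink plate lies with its lower edge on the lowest line (x of pink_centre in the frame of course_1 between -0.009 and 0.009 m and y of pink_centre in the frame of course_1 between -0.012 and 0.012 m and z of pink_centre in the frame of course_1 between -0.004 and 0.004 m and angle between the x axis of pink_centre and the x axis of course_1, either way round below 0.14 rad and angle between the z axis of pink_centre and the z axis of course_1, either way round below 0.07 rad), for 0.2 s.
3. the honey plate lies with its lower edge on the middle line, lapped over the pink plate (x of honey_centre in the frame of course_2 between -0.009 and 0.009 m and y of honey_centre in the frame of course_2 between -0.012 and 0.012 m and z of honey_centre in the frame of course_2 between -0.004 and 0.004 m and angle between the x axis of honey_centre and the x axis of course_2, either way round below 0.14 rad and angle between the z axis of honey_centre and the z axis of course_2, either way round below 0.07 rad), for 0.2 s.
4. the grey plate lies with its lower edge on the top line, lapped over the honey plate (x of grey_centre in the frame of course_3 between -0.009 and 0.009 m and y of grey_centre in the frame of course_3 between -0.012 and 0.012 m and z of grey_centre in the frame of course_3 between -0.004 and 0.004 m and angle between the x axis of grey_centre and the x axis of course_3, either way round below 0.14 rad and angle between the z axis of grey_centre and the z axis of course_3, either way round below 0.07 rad), for 0.2 s.
At the end, for the whole second after the job is handed in: Tin upright within 15 mm of the spot's centre; pink, honey and grey plates lapped up the board, each lower edge within 9 mm of its line, within 12 mm of the board's centre line, straight to 8 degrees, seated (height to 4 mm, face to 4 degrees); all at rest (all of step 1 and all of step 2 and all of step 3 and all of step 4 and linear speed of each of tin, pink_plate, honey_plate, grey_plate below 0.01 m/s); the robot touches nothing.
It fails at once if the plaster model is shifted by more than 30 mm or tipped (distance of model from where it was at the start of the episode above 0.03 m or angle between model's own z axis and vertical above 0.4 rad).
It fails at once if the white bottle is shifted by more than 30 mm or tipped (distance of bottle from where it was at the start of the episode above 0.03 m or angle between bottle's own z axis and vertical above 0.4 rad).
It fails at once if the orange bottle is shifted by more than 30 mm or tipped (distance of etch from where it was at the start of the episode above 0.03 m or angle between etch's own z axis and vertical above 0.4 rad).
It also fails if it takes over 67 s, if anything falls off the work surface, if the arm or the gripper's body presses on something with over 40 N, if the wrist force passes 120 N, or if a joint passes its speed limit or range.

## Working session

There is one attempt and no reset: what is moved stays moved. The work goes in short steps, Python scripts to look and compute and a tool call to move; the robot and the scene stay as the last step left them, time stands still between calls to the robot, and variables do not carry over. Pictures are saved under pics/ and viewed, at most 10 in all, crops included, and the job is handed in when it is done.

Besides the shell and the picture viewer there is one more tool, called after "Call:" as name(argument=value, ...) on one line, values as JSON. apply_moves: Moves the arm, as the interface text tells. Its arguments: {"type":"object","properties":{"rows":{"type":"array"},"jaw":{"type":"number"},"newtons":{"type":"number"}},"required":["rows"]}

```bash
mkdir -p pics; ls; cat > h.py <<'E'
import numpy as np, cv2, pickle
from scipy.spatial.transform import Rotation as R
def cam(n):
    from bench import grab_frame
    return grab_frame(n)
def att(f):
    a=np.array(f['attitude'],float)
    return a if a.shape==(3,3) else (R.from_rotvec(a).as_matrix() if a.size==3 else R.from_quat(a).as_matrix())
def foc(f): return f['frame'].shape[0]/2/np.tan(np.radians(f['vertical_fov'])/2)
def K(f): return np.array([[foc(f),0,f['cx']],[0,foc(f),f['cy']],[0,0,1.]])
def D(f): return np.array([f['k1'],0,0,0.])
def ray(f,uv):
    p=cv2.undistortPoints(np.array(uv,float).reshape(-1,1,2),K(f),D(f)).reshape(-1,2)
    d=np.c_[p[:,0],-p[:,1],-np.ones(len(p))]
    return d@att(f).T
def onz(f,uv,z=0.):
    d=ray(f,uv);o=np.array(f['origin'])
    return o+d*((z-o[2])/d[:,2])[:,None]
def onplane(f,uv,p,n):
    d=ray(f,uv);o=np.array(f['origin'])
    return o+d*(((np.array(p)-o)@n)/(d@n))[:,None]
def proj(f,P):
    c=(np.array(P,float).reshape(-1,3)-np.array(f['origin']))@att(f)
    c=c*[1,-1,-1]
    return cv2.projectPoints(c,np.zeros(3),np.zeros(3),K(f),D(f))[0].reshape(-1,2)
def save(f,name,crop=None,s=1.):
    im=f['frame'][:,:,::-1]
    if crop: im=im[crop[1]:crop[3],crop[0]:crop[2]]
    cv2.imwrite(name,cv2.resize(im,None,fx=s,fy=s,interpolation=cv2.INTER_CUBIC))
def put(f,n): pickle.dump(f,open(n+'.pkl','wb'))
def get(n): return pickle.load(open(n+'.pkl','rb'))
E
python3 - <<'E'
from h import *
from bench import telemetry
print(telemetry.get_obs())
for n in ('top','scene'):
    f=cam(n);put(f,n);save(f,f'pics/{n}0.png',s=1.5)
    print({k:v for k,v in f.items() if k!='frame'})
E
```

```text
pics
{'clock': 0.0, 'joints': array([-1.35712977,  0.4777885 ,  0.02234427,  1.55646804, -0.01149929,
        1.10926938, -0.08312295]), 'qvel': array([-0.00133831, -0.00263408, -0.0002393 , -0.0005015 , -0.0003157 ,
        0.0012486 , -0.00013881]), 'tau': array([-2.49026562e-04, -5.96451688e+01,  1.60731923e+00, -2.81199092e+01,
        1.23410838e-02,  9.42846760e-03, -2.69296879e-05]), 'tcp_pos': array([0.21330514, 0.63983517, 0.25532652]), 'orientation': array([-5.03235494e-01, -3.10086864e+00,  2.82491409e-03]), 'contact_force': array([-1.02936458, -0.89750572, -0.06591803]), 'moment': array([ 0.03864502, -0.00705029, -0.03854545]), 'gripper_force': 0.0, 'grip_width': 0.08549016300249639}
{'vertical_fov': 57.82138437877695, 'cx': 252.36058776391658, 'cy': 191.0126706381852, 'k1': 0.0020481723062676037, 'origin': array([0.40637643, 0.08370516, 1.06760677]), 'attitude': array([ 0.09418801, -0.13761134, -1.57708178])}
{'vertical_fov': 48.94287868656686, 'cx': 258.2503231830275, 'cy': 190.51957271081886, 'k1': 0.04478776095142492, 'origin': array([ 0.17587689, -0.5099992 ,  0.78778487]), 'attitude': array([ 0.74875955, -0.23008193, -0.61405043])}
```

View pics/top0.png

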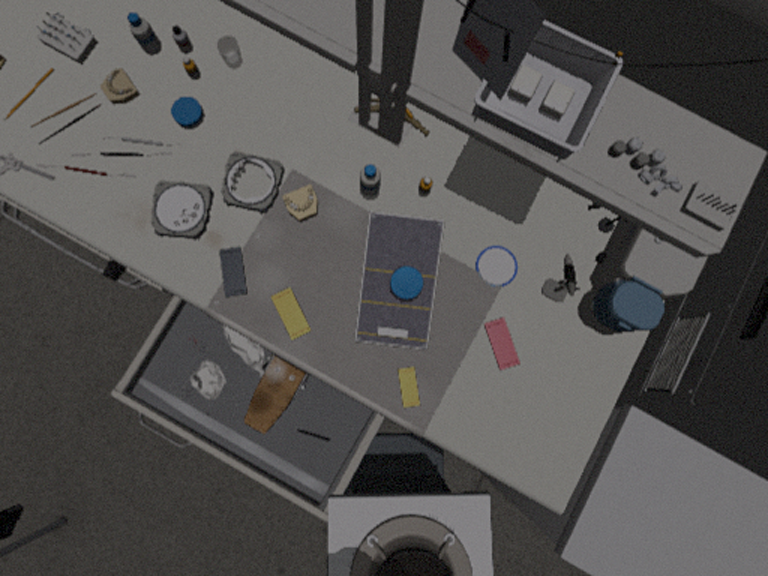

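View pics/scene0.png

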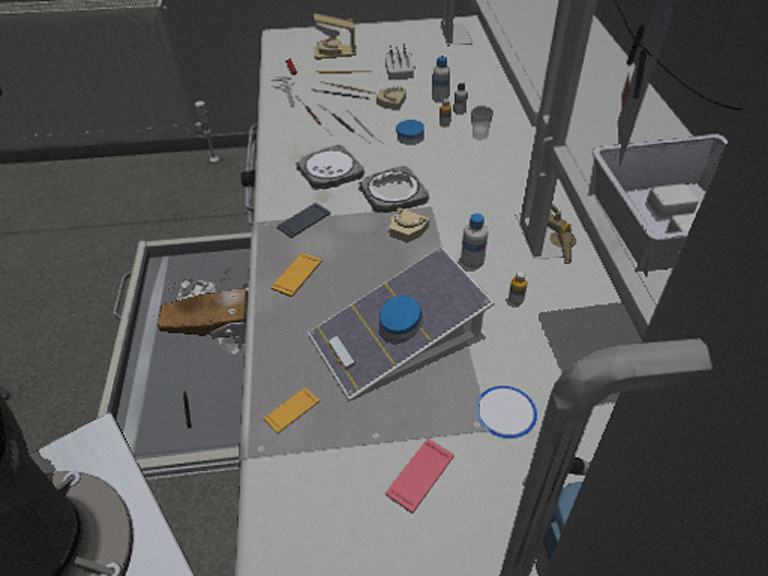

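Top picture (1.5x): tin (407,283) on the board, spot (497,266), pink (502,343), grey (233,272). There are two honey plates: (291,314), about 50 px long, and (409,387), about 41 px. The first looks the larger. There is also a second blue tin at (186,112), but it is not on the board. I'll measure these and confirm with a crop.

```bash
cat > m.py <<'E'
from h import *
def blob(f,lo,hi,near,zs,win=45):
    hsv=cv2.cvtColor(f['frame'],cv2.COLOR_RGB2HSV)
    m=cv2.inRange(hsv,np.array(lo),np.array(hi))
    w=np.zeros_like(m);x,y=map(int,near);w[max(0,y-win):y+win,max(0,x-win):x+win]=255
    n,l,st,c=cv2.connectedComponentsWithStats(m&w)
    k=1+np.argmax(st[1:,4])
    cs,_=cv2.findContours((l==k).astype(np.uint8),cv2.RETR_EXTERNAL,cv2.CHAIN_APPROX_NONE)
    P=onz(f,cs[0].reshape(-1,2),zs)
    r=cv2.minAreaRect((P[:,:2]*1000).astype(np.float32))
    b=cv2.boxPoints(r);e=b[1]-b[0],b[2]-b[1];L=max(e,key=np.linalg.norm)
    return np.round(r[0],1),np.round(r[1],1),round(float(np.degrees(np.arctan2(L[1],L[0]))%180),1),len(P)
E
python3 - <<'E'
from m import *
for n in('top','scene'):
    f=get(n);T={'top':dict(pink=(335,229),hA=(194,209),hB=(273,258),grey=(155,181)),'scene':dict(pink=(280,317),hA=(198,183),hB=(194,273),grey=(203,147))}[n]
    for k,p in T.items():
        lo,hi={'p':((165,70,60),(180,255,255)),'h':((12,90,60),(35,255,255)),'g':((90,20,20),(130,255,110))}[k[0]]
        print(n,k,f['frame'][p[1],p[0]],*blob(f,lo,hi,p,.006))
    sp={'top':(331,177),'scene':(338,274)}[n]
    print(n,'spot',blob(f,(105,120,60),(125,255,255),sp,0.,40))
f=get('top')
a=f['frame']
c1=cv2.resize(a[180:290,140:300,::-1],None,fx=4,fy=4,interpolation=cv2.INTER_CUBIC)
s=get('scene')['frame']
cv2.imwrite('pics/honey.png',c1)
cv2.imwrite('pics/board.png',np.vstack([np.pad(cv2.resize(a[135:240,230:305,::-1],None,fx=5,fy=5,interpolation=cv2.INTER_CUBIC),((0,75),(0,0),(0,0)))]))
cv2.imwrite('pics/board_s.png',cv2.resize(s[160:270,200:332,::-1],None,fx=5,fy=5,interpolation=cv2.INTER_CUBIC))
E
```

```text
top pink [127  74  82] [ 445.5 -195.3] [98.2 43.7] 17.4 83
top hA [132 123  76] [511.8 233.2] [98.1 43.4] 26.7 80
top hB [130 121  70] [360.9  -3.7] [74.4 33.4] 7.3 67
top grey [64 62 69] [597.8 353.3] [96.9 41.3] 8.8 91
top spot (array([ 622.1, -158. ]), array([ 8.4, 48.1]), 158.5, 28)
scene pink [176  93 103] [ 444.1 -198.8] [100.   43.6] 16.8 109
scene hA [176 136  60] [509.4 230.7] [100.6  45.1] 26.5 75
scene hB [173 134  63] [359.3  -7.1] [76.3 34.8] 7.5 74
scene grey [66 70 75] [595.8 349.6] [99.6 45.5] 9.0 72
scene spot (array([ 610.8, -196.9]), array([86.9, 76.4]), 61.2, 163)
```

View pics/honey.png

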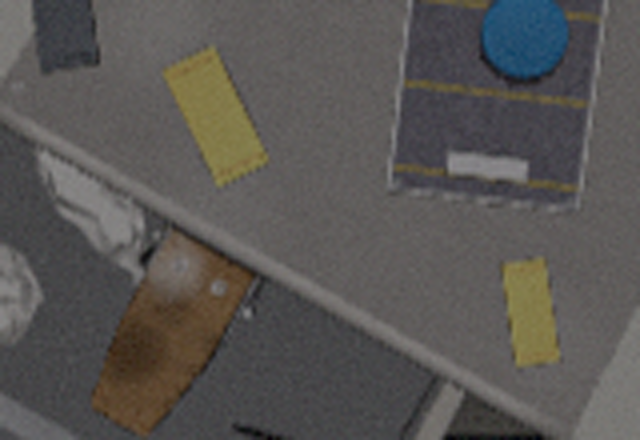

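View pics/board.png

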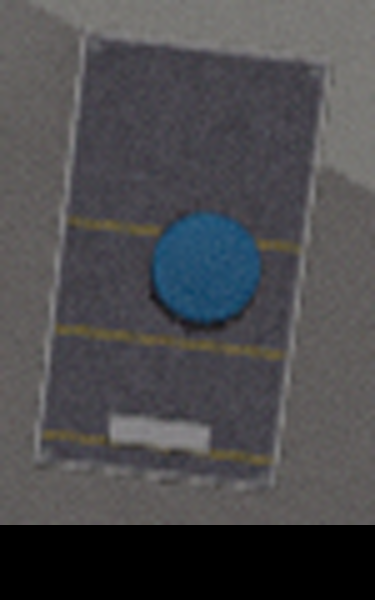

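View pics/board_s.png

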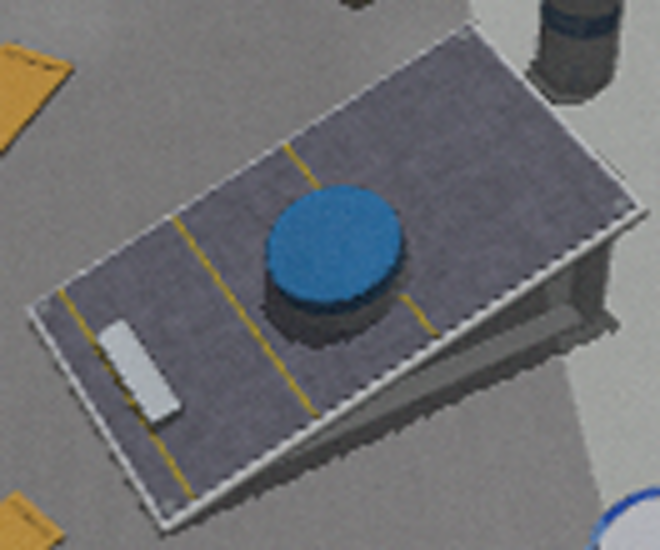

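Honey A at (291,314) measures 98x44 mm, so it is the large plate. B at (409,387) is 75x34 mm, the decoy. The board crops show clear corners and line ends, so I'll fit the board, tin and spot.

```bash
cat > fit.py <<'E'
from m import *
from scipy.optimize import least_squares
T=get('top');S=get('scene')
t=[(87,33),(327,65),(37,460),(273,487),(68,221),(298,247),(57,330),(283,354),(44,434),(270,461)]
s=[(470,25),(643,210),(32,312),(165,530),(288,146),(437,333),(177,219),(316,415),(62,291),(192,495)]
cv=lambda p,o:(np.array(p)+.5)/5-.5+o
t=cv(t,(230,135));s=cv(s,(200,160))
def pts(p,hw):
    l=[(264,1),(264,-1),(0,1),(0,-1),(150,1),(150,-1),(85,1),(85,-1),(20,1),(20,-1)]
    return np.array([brd(p,a/1000,b*(.075 if i<4 else hw)) for i,(a,b) in enumerate(l)])
def brd(p,s_,y,n=0.,a=np.radians(16)):
    x=s_*np.cos(a)-n*np.sin(a);z=.008+s_*np.sin(a)+n*np.cos(a)
    c,d=np.cos(p[2]),np.sin(p[2])
    return np.array([p[0]+c*x-d*y,p[1]+d*x+c*y,z])
if __name__=='__main__':
    for nm,w in (('both',(1,1)),('top',(1,0)),('scene',(0,1))):
        r=least_squares(lambda q:np.r_[((proj(T,pts(q,q[3]))-t)*w[0]).ravel(),((proj(S,pts(q,q[3]))-s)*w[1]).ravel()],[.45,.0,0.,.07])
        print(nm,r.x,np.sqrt(np.mean(r.fun**2)))
        if nm=='both':p=r.x
    np.save('board.npy',p)
    # tin
    def lid(f,near):
        hsv=cv2.cvtColor(f['frame'],cv2.COLOR_RGB2HSV);m=cv2.inRange(hsv,(95,120,50),(115,255,255))
        w=np.zeros_like(m);x,y=near;w[y-22:y+22,x-22:x+22]=255
        q=np.argwhere(m&w)[:,::-1];return q
    n=np.array([-np.sin(np.radians(16))*np.cos(p[2]),-np.sin(np.radians(16))*np.sin(p[2]),np.cos(np.radians(16))])
    for f,near in((T,(271,188)),(S,(267,209))):
        q=lid(f,near)
        P=onplane(f,q,brd(p,0,0,.028),n);c,rad=cv2.minEnclosingCircle((P[:,:2]*1000).astype(np.float32))
        print('lid mean',P.mean(0),'tin centre',P.mean(0)-.014*n,len(q))
    for f,near in((T,(331,177)),(S,(338,274))):
        hsv=cv2.cvtColor(f['frame'],cv2.COLOR_RGB2HSV);m=cv2.inRange(hsv,(105,100,50),(130,255,255))
        w=np.zeros_like(m);x,y=near;w[y-24:y+24,x-24:x+24]=255
        P=onz(f,np.argwhere(m&w)[:,::-1])
        print('spot',cv2.fitEllipse((P[:,:2]*1000).astype(np.float32)),len(P))
E
python3 fit.py
```

```text
both [ 0.44248723  0.02971944 -0.12743147  0.06851181] 0.8553788787655257
top [ 0.44253337  0.030774   -0.12556502  0.06869292] 0.5425199847992727
scene [ 0.44220158  0.02873189 -0.1290095   0.06818102] 0.5912847416394328
lid mean [0.56229632 0.00188685 0.07221879] tin centre [0.56612395 0.00139643 0.05876112] 379
lid mean [ 0.55966679 -0.0039598   0.07168396] tin centre [ 0.56349443 -0.00445022  0.05822629] 545
spot ((607.0148315429688, -193.44100952148438), (82.82781219482422, 84.13749694824219), 49.153167724609375) 77
spot ((606.4180297851562, -194.3219757080078), (82.88494110107422, 83.87415313720703), 138.7107696533203) 195
```

```bash
cat > plan.py <<'E'
from fit import *
B=np.load('board.npy')
PSI=B[2];TH=np.radians(10.7)
def frame(psi,th): return R.from_euler('ZY',[psi,-th]).as_matrix()   # plate-like axes
def tool(psi,th): return frame(psi,th)@np.diag([-1,1,-1.])
def normal(psi,th): return frame(psi,th)[:,2]
def plan(wps):
    from bench import telemetry
    o=telemetry.get_obs();Rc=R.from_rotvec(o['orientation']).as_matrix();pc=o['tcp_pos']
    print('t',round(o['clock'],2),'tcp',np.round(pc,4),'w',round(o['grip_width'],4),'F',np.round(o['contact_force'],1))
    for p,psi,th in wps:
        s=Rc.T@(np.array(p)-pc);r=R.from_matrix(Rc.T@tool(psi,th)).as_rotvec()
        print(np.round(s/.25,3).tolist(),np.round(r/np.pi,3).tolist(),'rows>=%.1f'%max(np.linalg.norm(s)/.0625,np.degrees(np.linalg.norm(r))/10.7))
def course(k):
    # centre of plate k=1..3 : lower edge (bottom, lower face?) at line s; plate prop 9.2 mm
    s0=(.020,.085,.150)[k-1]
    d=np.radians(5.3)
    # upper end's lower edge touches the board, plate frame
    top=brd(B,s0+.1*np.cos(d),0,0.)
    F=frame(PSI,TH);return top-F[:,0]*.05+F[:,2]*.003
SL=np.radians(16)
TIN=np.array([.5648,-.0015,.0585])
SPOT=np.array([.6067,-.194,0])
E
python3 - <<'E'
from plan import *
for k in(1,2,3):print(course(k))
n=normal(PSI,SL)
q=R.from_euler('z',-PSI).as_matrix()@(TIN-[B[0],B[1],0]);print('tin s',q[0]/np.cos(SL),q[1])
plan([((.39,.33,.26),0,0),((.52,.1,.24),PSI,0),(TIN+.1*n,PSI,SL)])
E
```

```text
[0.50721093 0.02142667 0.03462315]
[0.56918631 0.01348603 0.05253958]
[0.63116169 0.00554539 0.070456  ]
tin s 0.13033764651855856 -0.015421957669410877
t 0.1 tcp [0.2133 0.6399 0.2554] w 0.0855 F [-0.2 -0.7  0.7]
[-1.062, -0.953, -0.017] [-0.001, -0.0, -0.102] rows>=5.7
[-1.847, -1.661, 0.065] [-0.001, -0.0, -0.062] rows>=9.9
[-2.037, -2.01, 0.407] [-0.009, -0.089, -0.061] rows>=11.6
```

Call:
apply_moves(rows=[[[-0.5, -0.45, 0], [0, 0, -0.05]], [[-0.5, -0.45, 0], [0, 0, -0.05]], [[-1.0, -0.9, 0], [0, 0, -0.1]], [[-1.0, -0.9, 0], [0, 0, -0.1]], [[-1.0, -0.9, 0], [0, 0, -0.1]], [[-1.0, -0.9, 0], [0, 0, -0.1]]], jaw=1, newtons=30)

```text
clock: 0.85
tcp_pos: [0.3814, 0.3435, 0.2561]
orientation: [0.021, 3.141, -0.002]
contact_force: [0.1, 1.5, 0.8]
grip_width: 0.0858
gripper_force: 0.0
```

```bash
python3 - <<'E'
from plan import *
n=normal(PSI,SL)
plan([((.52,.1,.24),PSI,0),(TIN+.1*n,PSI,SL),(TIN+.016*n,PSI,SL)])
E
```

```text
t 0.85 tcp [0.3814 0.3435 0.2561] w 0.0858 F [0.1 1.5 0.8]
[-0.567, -0.967, 0.066] [-0.001, 0.0, 0.036] rows>=4.5
[-0.642, -1.357, 0.408] [0.005, -0.089, 0.036] rows>=6.2
[-0.734, -1.367, 0.731] [0.005, -0.089, 0.036] rows>=6.9
```

Call:
apply_moves(rows=[[[-0.567, -0.967, 0.066], [0, 0, 0.036]], [[-0.567, -0.967, 0.066], [0, 0, 0.036]], [[-0.567, -0.967, 0.066], [0, 0, 0.036]], [[-0.567, -0.967, 0.066], [0, 0, 0.036]], [[-0.567, -0.967, 0.066], [0, 0, 0.036]], [[-0.642, -1.0, 0.2], [0.005, -0.089, 0.036]], [[-0.642, -1.0, 0.2], [0.005, -0.089, 0.036]]])

```text
clock: 1.72
tcp_pos: [0.5368, 0.0949, 0.204]
orientation: [0.176, 2.857, -0.027]
contact_force: [-0.1, 0.0, 1.2]
grip_width: 0.0853
gripper_force: 0.0
```

```bash
python3 - <<'E'
from plan import *
n=normal(PSI,SL)
plan([(TIN+.1*n,PSI,SL),(TIN+.04*n,PSI,SL),(TIN+.016*n,PSI,SL)])
E
```

```text
t 1.73 tcp [0.5368 0.0949 0.204 ] w 0.0853 F [-0.1  0.   1.2]
[0.008, -0.368, 0.204] [-0.0, 0.0, 0.001] rows>=1.7
[0.009, -0.368, 0.444] [-0.0, 0.0, 0.001] rows>=2.3
[0.009, -0.368, 0.54] [-0.0, 0.0, 0.001] rows>=2.6
```

Call:
apply_moves(rows=[[[0.008, -0.368, 0.204], [0, 0, 0]], [[0.008, -0.368, 0.204], [0, 0, 0]], [[0.008, -0.368, 0.204], [0, 0, 0]], [[0.008, -0.368, 0.204], [0, 0, 0]]])

```text
clock: 2.22
tcp_pos: [0.5391, 0.0042, 0.1568]
orientation: [0.174, 2.857, -0.024]
contact_force: [-0.0, 0.4, 0.0]
grip_width: 0.0853
gripper_force: 0.0
```

```bash
python3 - <<'E'
from plan import *
f=cam('wrist');put(f,'w1');save(f,'pics/w1.png')
n=normal(PSI,SL)
hsv=cv2.cvtColor(f['frame'],cv2.COLOR_RGB2HSV);m=cv2.inRange(hsv,(95,120,50),(115,255,255))
c,l,st,cc=cv2.connectedComponentsWithStats(m);k=1+np.argmax(st[1:,4]);q=np.argwhere(l==k)[:,::-1]
P=onplane(f,q,brd(B,0,0,.028),n);print(st[k],P.mean(0),P.mean(0)-.014*n,np.sqrt(len(np.unique(np.round(P[:,:2],3),axis=0))*4/np.pi))
print('proj TIN lid',proj(f,TIN+.014*n))
plan([(TIN+.04*n,PSI,SL),(TIN+.016*n,PSI,SL)])
E
```

```text
[ 209  155   94   92 6755] [0.56066964 0.00354885 0.07169556] [0.56449727 0.00305844 0.0582379 ] 63.037930003438746
proj TIN lid [[249.10590866 202.25476207]]
t 2.27 tcp [0.5394 0.0049 0.157 ] w 0.0853 F [ 0.1 -0.   0. ]
[0.009, -0.013, 0.248] [0.001, 0.0, 0.002] rows>=1.0
[0.009, -0.013, 0.344] [0.001, 0.0, 0.002] rows>=1.4
```

View pics/w1.png

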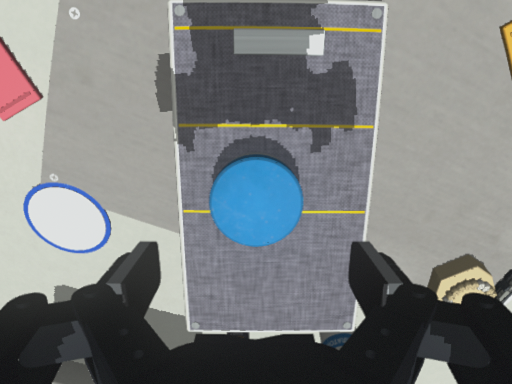

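Wrist view: the tin lid is centred at (256,202), in line with the middle of the jaws. Board corners are at (170,4), (386,4), (352,331) and (188,331). I'll aim at y = +0.001 and descend.

Call:
apply_moves(rows=[[[0.009, -0.006, 0.2], [0, 0, 0]], [[0.009, -0.006, 0.248], [0, 0, 0]], [[0.009, -0.006, 0.29], [0, 0, 0]], [[0.009, -0.006, 0.325], [0, 0, 0]], [[0.009, -0.006, 0.344], [0, 0, 0]], [[0.009, -0.006, 0.344], [0, 0, 0]]])

```text
clock: 3.02
tcp_pos: [0.5604, -0.0002, 0.0736]
orientation: [0.174, 2.857, -0.024]
contact_force: [-0.4, -0.2, -0.8]
grip_width: 0.0858
gripper_force: 0.0
```

```bash
python3 - <<'E'
from plan import *
f=get('w1')
w=np.array([(353,330),(188,330),(385,5),(171,5),(366,212),(183,212),(374,126),(178,125),(383,31),(176,28)],float)
r=least_squares(lambda q:np.r_[(proj(T,pts(q,q[3]))-t).ravel()*1.5,(proj(S,pts(q,q[3]))-s).ravel()*1.5,(proj(f,pts(q,q[3]))-w).ravel()*.4],list(B))
print(r.x); r=least_squares(lambda q:(proj(f,pts(q,q[3]))-w).ravel(),list(B)); print('wrist only',r.x,np.sqrt(np.mean(r.fun**2)))
plan([])
E
```

```text
[ 0.44328382  0.03128368 -0.12859101  0.0693891 ]
wrist only [ 0.44477303  0.03381667 -0.12872913  0.07090632] 2.626659542300532
t 3.02 tcp [ 5.604e-01 -2.000e-04  7.360e-02] w 0.0858 F [-0.4 -0.2 -0.8]
```

Call:
apply_moves(rows=[[[0, 0, 0], [0, 0, 0]], [[0, 0, 0], [0, 0, 0]], [[0, 0, 0], [0, 0, 0]], [[0, 0, 0], [0, 0, 0]]], jaw=-1, newtons=30)

```text
clock: 3.52
tcp_pos: [0.5604, -0.0, 0.0742]
orientation: [0.174, 2.856, -0.023]
contact_force: [-2.6, -0.4, 6.8]
grip_width: 0.0628
gripper_force: 31.2
```

```bash
sed -i "s/^B=np.load.*/B=np.array([.4430,.0310,-.128])/" plan.py; python3 - <<'E'
from plan import *
n=normal(PSI,SL)
from bench import telemetry
p=telemetry.get_obs()['tcp_pos']
h=np.array([0,0,1])
plan([(p+[0,0,.1],PSI,SL),(p+[0,0,.12],PSI,0),(SPOT+[0,0,.15],PSI,0)])
E
```

```text
t 3.52 tcp [ 0.5604 -0.      0.0742] w 0.0628 F [-2.6 -0.4  6.8]
[-0.111, 0.0, -0.384] [0.001, 0.0, 0.002] rows>=1.6
[-0.133, 0.0, -0.461] [0.001, 0.089, 0.002] rows>=1.9
[-0.351, -0.748, -0.215] [0.001, 0.089, 0.002] rows>=3.4
```

Call:
apply_moves(rows=[[[-0.05, 0, -0.17], [0, 0, 0]], [[-0.111, 0, -0.384], [0, 0, 0]], [[-0.133, 0, -0.461], [0, 0.089, 0]], [[-0.133, 0, -0.461], [0, 0.089, 0]], [[-0.351, -0.748, -0.3], [0, 0.089, 0]], [[-0.351, -0.748, -0.3], [0, 0.089, 0]], [[-0.351, -0.748, -0.215], [0, 0.089, 0]], [[-0.351, -0.748, -0.215], [0, 0.089, 0]], [[-0.351, -0.748, -0.215], [0, 0.089, 0]]])

```text
clock: 4.65
tcp_pos: [0.6058, -0.1953, 0.1486]
orientation: [-0.194, -3.134, -0.0]
contact_force: [-0.2, 1.1, -0.3]
grip_width: 0.0627
gripper_force: 34.3
```

```bash
python3 - <<'E'
from plan import *
f=cam('scene');put(f,'s2');save(f,'pics/s2.png',(250,120,450,320),3)
plan([(SPOT+[0,0,.06],PSI,0),(SPOT+[0,0,.036],PSI,0),(SPOT+[0,0,.030],PSI,0)])
E
```

```text
t 4.7 tcp [ 0.6063 -0.1933  0.1491] w 0.0627 F [ 0.4  0.9 -0.2]
[-0.002, -0.003, 0.356] [0.0, -0.0, 0.002] rows>=1.4
[-0.002, -0.003, 0.452] [0.0, -0.0, 0.002] rows>=1.8
[-0.002, -0.003, 0.476] [0.0, -0.0, 0.002] rows>=1.9
```

View pics/s2.png

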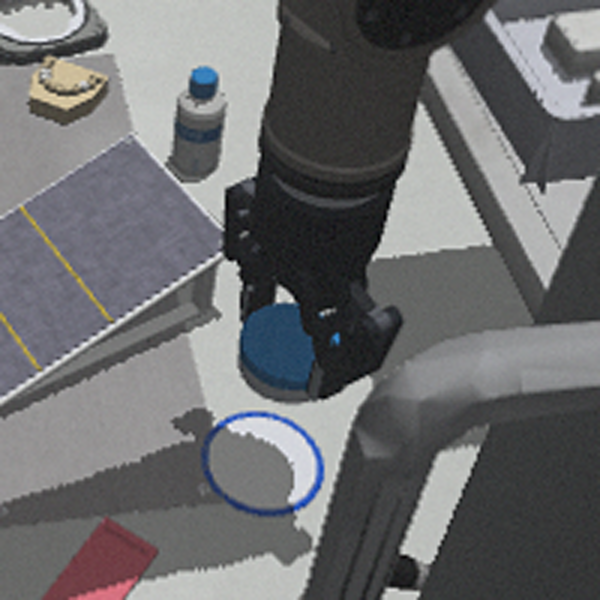

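The tin is held level above the spot. Lowering it.

Call:
apply_moves(rows=[[[0, 0, 0.2], [0, 0, 0]], [[0, 0, 0.356], [0, 0, 0]], [[0, 0, 0.42], [0, 0, 0]], [[0, 0, 0.45], [0, 0, 0]], [[0, 0, 0.464], [0, 0, 0]], [[0, 0, 0.472], [0, 0, 0]], [[0, 0, 0.472], [0, 0, 0]]])

```text
clock: 5.58
tcp_pos: [0.607, -0.1945, 0.032]
orientation: [0.191, 3.134, 0.0]
contact_force: [-0.2, 0.6, -0.5]
grip_width: 0.0625
gripper_force: 34.5
```

Call:
apply_moves(rows=[[[0, 0, 0.006], [0, 0, 0]], [[0, 0, 0.008], [0, 0, 0]], [[0, 0, 0.008], [0, 0, 0]]])

```text
clock: 5.95
tcp_pos: [0.6071, -0.1945, 0.0307]
orientation: [0.191, 3.134, 0.001]
contact_force: [-3.7, 1.6, 9.0]
grip_width: 0.0622
gripper_force: 35.3
```

Call:
apply_moves(rows=[[[0, 0, 0], [0, 0, 0]], [[0, 0, 0], [0, 0, 0]], [[0, 0, 0], [0, 0, 0]], [[0, 0, 0], [0, 0, 0]], [[0, 0, -0.16], [0, 0, 0]], [[0, 0, -0.4], [0, 0, 0]], [[0, 0, -0.5], [0, 0, 0]], [[0, 0, -0.5], [0, 0, 0]]], jaw=1)

```text
clock: 6.95
tcp_pos: [0.608, -0.1948, 0.1568]
orientation: [0.191, 3.131, -0.001]
contact_force: [-0.4, -0.4, 0.0]
grip_width: 0.0854
gripper_force: 0.0
```

```bash
cat >> plan.py <<'E'
P0=dict(pink=(np.array([.4448,-.197,.003]),np.radians(17.1)),honey=(np.array([.5106,.232,.003]),np.radians(26.6)),grey=(np.array([.5968,.3515,.003]),np.radians(8.9)))
def over(c,psi,h,th=0.): return (c+normal(psi,th)*h,psi,th)
E
python3 - <<'E'
from plan import *
f=cam('wrist');put(f,'w2')
hsv=cv2.cvtColor(f['frame'],cv2.COLOR_RGB2HSV);m=cv2.inRange(hsv,(95,120,50),(115,255,255))
c,l,st,cc=cv2.connectedComponentsWithStats(m);k=1+np.argmax(st[1:,4]);q=np.argwhere(l==k)[:,::-1]
P=onz(f,q,.028);print(st[k],P.mean(0),np.ptp(P,axis=0))
c,psi=P0['pink'];plan([over(c,psi,.13),over(c,psi,.06)])
E
```

```text
[ 207  129  100   96 5913] [ 0.60364678 -0.19256919  0.028     ] [7.83235267e-02 7.84213791e-02 5.55111512e-17]
t 7.0 tcp [ 0.6069 -0.1943  0.1549] w 0.0856 F [-0.3 -0.7 -0.2]
[0.642, -0.089, 0.087] [-0.0, 0.001, -0.134] rows>=2.6
[0.643, -0.089, 0.367] [-0.0, 0.001, -0.134] rows>=3.0
```

Call:
apply_moves(rows=[[[0.642, -0.089, 0.087], [0, 0, -0.134]], [[0.642, -0.089, 0.087], [0, 0, -0.134]], [[0.642, -0.089, 0.087], [0, 0, -0.134]], [[0.642, -0.089, 0.087], [0, 0, -0.134]], [[0.642, -0.089, 0.087], [0, 0, -0.134]]], jaw=0.36)

```text
clock: 7.62
tcp_pos: [0.445, -0.1967, 0.1319]
orientation: [-0.469, 3.106, 0.001]
contact_force: [0.7, 0.2, -0.4]
grip_width: 0.058
gripper_force: 0.0
```

```bash
python3 - <<'E'
from plan import *
f=cam('wrist');put(f,'w3');save(f,'pics/w3.png')
print(proj(f,P0['pink'][0]+[0,0,.003]),blob(f,(165,70,60),(180,255,255),proj(f,P0['pink'][0])[0],.006,120))
c,psi=P0['pink'];plan([over(c,psi,.06),over(c,psi,.034)])
E
```

```text
[[253.03055135 189.22323672]] (array([ 445.7, -194.6]), array([98.7, 43.4]), 16.8, 345)
t 7.67 tcp [ 0.4456 -0.1968  0.1321] w 0.058 F [-0.5  0.8 -1.3]
[0.003, -0.0, 0.277] [0.0, 0.0, 0.0] rows>=1.1
[0.003, -0.0, 0.381] [0.0, 0.0, 0.0] rows>=1.5
```

View pics/w3.png

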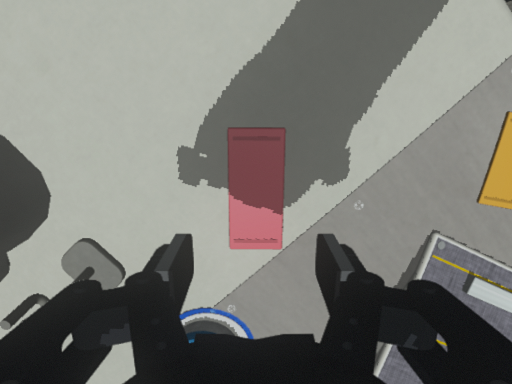

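Call:
apply_moves(rows=[[[0.002, 0.004, 0.15], [0, 0, 0]], [[0.002, 0.004, 0.3], [0, 0, 0]], [[0.002, 0.004, 0.36], [0, 0, 0]], [[0.002, 0.004, 0.38], [0, 0, 0]], [[0.002, 0.004, 0.393], [0, 0, 0]], [[0.002, 0.004, 0.393], [0, 0, 0]]], newtons=30)

```text
clock: 8.43
tcp_pos: [0.4444, -0.1963, 0.0349]
orientation: [-0.469, 3.105, -0.001]
contact_force: [-0.1, 0.8, -0.3]
grip_width: 0.0581
gripper_force: 0.0
```

Call:
apply_moves(rows=[[[0, 0, 0.006], [0, 0, 0]], [[0, 0, 0.012], [0, 0, 0]], [[0, 0, 0.012], [0, 0, 0]]])

```text
clock: 8.8
tcp_pos: [0.4438, -0.1961, 0.0313]
orientation: [-0.469, 3.106, 0.0]
contact_force: [-0.3, 0.1, -0.6]
grip_width: 0.058
gripper_force: 0.0
```

Call:
apply_moves(rows=[[[0, 0, 0.008], [0, 0, 0]], [[0, 0, 0.014], [0, 0, 0]], [[0, 0, 0.014], [0, 0, 0]]])

```text
clock: 9.18
tcp_pos: [0.4437, -0.1961, 0.0276]
orientation: [0.469, -3.106, -0.0]
contact_force: [-0.3, 0.3, 0.9]
grip_width: 0.0581
gripper_force: 0.0
```

Call:
apply_moves(rows=[[[0, 0, 0], [0, 0, 0]], [[0, 0, 0], [0, 0, 0]], [[0, 0, 0], [0, 0, 0]], [[0, 0, 0], [0, 0, 0]]], jaw=-0.1)

```text
clock: 9.68
tcp_pos: [0.4438, -0.1961, 0.028]
orientation: [-0.468, 3.106, 0.0]
contact_force: [-1.3, 0.6, 6.3]
grip_width: 0.0417
gripper_force: 30.0
```

Call:
apply_moves(rows=[[[0, 0, -0.1], [0, 0, 0]], [[0, 0, -0.3], [0, 0, 0]], [[0, 0, -0.45], [0, 0, 0]], [[0, 0, -0.45], [0, 0, 0]]], newtons=35)

```text
clock: 10.18
tcp_pos: [0.4457, -0.1968, 0.1428]
orientation: [-0.468, 3.101, -0.003]
contact_force: [0.3, 0.6, -0.6]
grip_width: 0.0415
gripper_force: 35.5
```

```bash
python3 - <<'E'
from plan import *
c=course(1);print(c)
plan([over(c,PSI,.085,TH),over(c,PSI,.035,TH),over(c,PSI,.028,TH),over(c,PSI,.026,TH)])
E
```

```text
[0.50771897 0.02267043 0.03462315]
t 10.18 tcp [ 0.4457 -0.1968  0.1428] w 0.0415 F [ 0.3  0.6 -0.6]
[-0.438, 0.792, 0.099] [0.012, -0.057, 0.136] rows>=3.6
[-0.471, 0.777, 0.295] [0.012, -0.057, 0.136] rows>=3.8
[-0.475, 0.775, 0.323] [0.012, -0.057, 0.136] rows>=3.9
[-0.477, 0.774, 0.331] [0.012, -0.057, 0.136] rows>=3.9
```

Call:
apply_moves(rows=[[[-0.438, 0.792, 0.05], [0.012, -0.057, 0.136]], [[-0.438, 0.792, 0.05], [0.012, -0.057, 0.136]], [[-0.438, 0.792, 0.099], [0.012, -0.057, 0.136]], [[-0.438, 0.792, 0.099], [0.012, -0.057, 0.136]], [[-0.438, 0.792, 0.099], [0.012, -0.057, 0.136]], [[-0.455, 0.785, 0.2], [0.012, -0.057, 0.136]], [[-0.468, 0.779, 0.275], [0.012, -0.057, 0.136]], [[-0.468, 0.779, 0.275], [0.012, -0.057, 0.136]]])

```text
clock: 11.18
tcp_pos: [0.4967, 0.023, 0.0699]
orientation: [0.193, 2.957, -0.018]
contact_force: [-0.3, -0.8, 0.1]
grip_width: 0.0412
gripper_force: 35.6
```

```bash
python3 - <<'E'
from plan import *
c=course(1)
f=cam('top');put(f,'t3');g=cam('scene');put(g,'s3');w=cam('wrist');put(w,'w4')
a=cv2.resize(f['frame'][130:245,225:310],None,fx=4,fy=4,interpolation=cv2.INTER_CUBIC)
b=cv2.resize(w['frame'],None,fx=.9,fy=.9);b=cv2.resize(w['frame'],(int(460*512/384),460))[:, :440]
b=cv2.resize(w['frame'],(440,330));b=np.pad(b,((0,130),(0,0),(0,0)))
cv2.imwrite('pics/p1.png',np.hstack([a,b])[:,:,::-1])
plan([over(c,PSI,.03,TH),over(c,PSI,.026,TH),over(c,PSI,.024,TH)])
E
```

```text
t 11.32 tcp [0.4981 0.0238 0.0718] w 0.041 F [-0.7 -0.3 -0.3]
[-0.011, 0.001, 0.033] [0.0, -0.002, -0.001] rows>=0.1
[-0.011, 0.001, 0.049] [0.0, -0.002, -0.001] rows>=0.2
[-0.011, 0.001, 0.057] [0.0, -0.002, -0.001] rows>=0.2
```

View pics/p1.png

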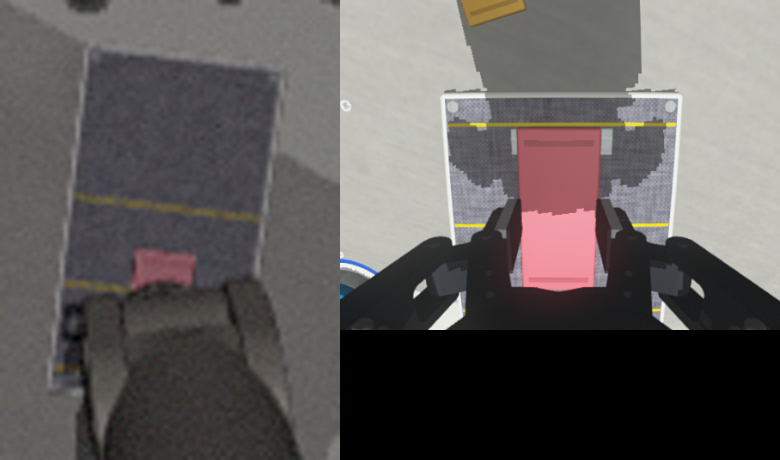

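The plate hovers over the strip: lower edge at row 128 beside the line at row 125, centred at column 559 against the strip's 562. Lowering it.

Call:
apply_moves(rows=[[[-0.008, 0, 0.03], [0, 0, 0]], [[-0.01, 0, 0.045], [0, 0, 0]], [[-0.01, 0, 0.049], [0, 0, 0]], [[-0.01, 0, 0.049], [0, 0, 0]]])

```text
clock: 11.82
tcp_pos: [0.5027, 0.0239, 0.0599]
orientation: [0.191, 2.954, -0.015]
contact_force: [-0.1, 0.0, -0.3]
grip_width: 0.0412
gripper_force: 35.6
```

Call:
apply_moves(rows=[[[0, 0, 0.004], [0, 0, 0]], [[0, 0, 0.008], [0, 0, 0]], [[0, 0, 0.008], [0, 0, 0]]])

```text
clock: 12.2
tcp_pos: [0.5031, 0.0239, 0.0589]
orientation: [0.191, 2.954, -0.014]
contact_force: [-6.2, 0.4, 15.4]
grip_width: 0.0415
gripper_force: 40.4
```

Call:
apply_moves(rows=[[[0, 0, -0.003], [0, 0, 0]], [[0, 0, -0.003], [0, 0, 0]], [[0, 0, -0.003], [0, 0, 0]], [[0, 0, -0.003], [0, 0, 0]], [[0, 0, -0.1], [0, 0, 0]], [[0, 0, -0.3], [0, 0, 0]], [[0, 0, -0.45], [0, 0, 0]], [[0, 0, -0.45], [0, 0, 0]]], jaw=0.4)

```text
clock: 13.2
tcp_pos: [0.4843, 0.0268, 0.1712]
orientation: [0.19, 2.949, -0.012]
contact_force: [0.1, 0.8, -0.2]
grip_width: 0.0598
gripper_force: 0.0
```

```bash
cat >> plan.py <<'E'
def chk(k,lo,hi,f):
    c=course(k);F=frame(PSI,TH);n=F[:,2];p=c+.003*n
    hsv=cv2.cvtColor(f['frame'],cv2.COLOR_RGB2HSV);m=cv2.inRange(hsv,np.array(lo),np.array(hi))
    x,y=proj(f,p)[0].astype(int);w=np.zeros_like(m);w[max(0,y-130):y+130,max(0,x-130):x+130]=255
    _,l,st,_=cv2.connectedComponentsWithStats(m&w);j=1+np.argmax(st[1:,4])
    Q=(onplane(f,np.argwhere(l==j)[:,::-1],p,n)-p)@F*1000
    r=cv2.minAreaRect(Q[:,:2].astype(np.float32));print('course',k,'offset mm',np.round(r[0],1),'size',np.round(r[1],1),'ang',round(r[2],1))
PINK=((165,70,60),(180,255,255));HON=((12,90,60),(35,255,255));GRY=((90,10,20),(130,255,110))
E
python3 - <<'E'
from plan import *
w=cam('wrist');put(w,'w5');chk(1,*PINK,w)
save(w,'pics/w5.png')
f=cam('scene');put(f,'s5');chk(1,*PINK,f);
c,psi=P0['honey'];plan([over(c,psi,.15),over(c,psi,.06)])
E
```

```text
course 1 offset mm [1.8 1.4] size [44.1 99.1] ang 89.6
course 1 offset mm [ 0.8 -3.9] size [46.3 99.7] ang 89.8
t 13.3 tcp [0.4829 0.0265 0.1686] w 0.0594 F [-0.3 -0.  -0.1]
[0.007, 0.829, 0.064] [-0.017, 0.056, -0.188] rows>=3.3
[0.072, 0.829, 0.418] [-0.017, 0.056, -0.188] rows>=3.7
```

View pics/w5.png

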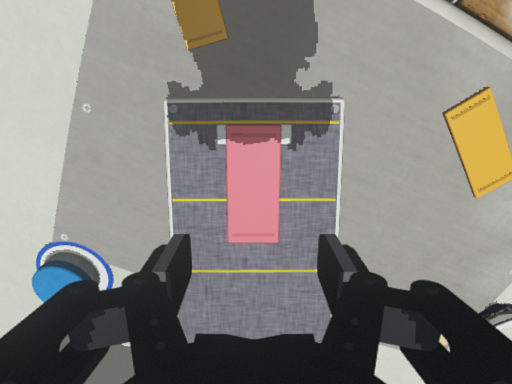

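Pink is seated on the strip at (253,183), centred and straight, with its lower edge within 2 mm of the line. Next is honey, the large plate at right (480,142).

Call:
apply_moves(rows=[[[0.007, 0.829, 0.064], [-0.017, 0.056, -0.188]], [[0.007, 0.829, 0.064], [-0.017, 0.056, -0.188]], [[0.007, 0.829, 0.064], [-0.017, 0.056, -0.188]], [[0.007, 0.829, 0.064], [-0.017, 0.056, -0.188]], [[0.007, 0.829, 0.064], [-0.017, 0.056, -0.188]]], newtons=30)

```text
clock: 13.92
tcp_pos: [0.5102, 0.2325, 0.151]
orientation: [0.723, -3.056, -0.001]
contact_force: [-0.7, -1.1, -0.3]
grip_width: 0.0599
gripper_force: 0.0
```

```bash
python3 - <<'E'
from plan import *
f=cam('wrist');c,psi=P0['honey']
print(blob(f,*HON,proj(f,c)[0],.006,120))
plan([over(c,psi,.025)])
E
```

```text
(array([511.2, 235.8]), array([99.3, 43.8]), 26.1, 324)
t 13.97 tcp [0.5101 0.2304 0.1513] w 0.0599 F [-1.  -1.1  0.1]
[-0.005, 0.005, 0.493] [-0.0, -0.0, -0.001] rows>=2.0
```

Call:
apply_moves(rows=[[[-0.005, 0.01, 0.2], [0, 0, 0]], [[-0.005, 0.01, 0.38], [0, 0, 0]], [[-0.005, 0.01, 0.45], [0, 0, 0]], [[-0.005, 0.01, 0.48], [0, 0, 0]], [[-0.005, 0.01, 0.493], [0, 0, 0]], [[-0.005, 0.01, 0.493], [0, 0, 0]]])

```text
clock: 14.72
tcp_pos: [0.5116, 0.2348, 0.0307]
orientation: [-0.72, 3.055, 0.002]
contact_force: [-0.4, 0.1, 0.7]
grip_width: 0.0594
gripper_force: 0.0
```

Call:
apply_moves(rows=[[[0, 0, 0], [0, 0, 0]], [[0, 0, 0], [0, 0, 0]], [[0, 0, 0], [0, 0, 0]], [[0, 0, 0], [0, 0, 0]]], jaw=-0.1)

```text
clock: 15.22
tcp_pos: [0.5109, 0.2347, 0.0298]
orientation: [-0.721, 3.056, 0.002]
contact_force: [-0.3, 0.6, 1.9]
grip_width: 0.0382
gripper_force: 1.0
```

The jaws closed to 38 mm over the plate, because the TCP was 2 mm too high. I'll reopen and go lower.

Call:
apply_moves(rows=[[[0, 0, -0.02], [0, 0, 0]], [[0, 0, -0.02], [0, 0, 0]], [[0, 0, -0.02], [0, 0, 0]], [[0, 0, -0.01], [0, 0, 0]]], jaw=0.4)

```text
clock: 15.72
tcp_pos: [0.5109, 0.2347, 0.0321]
orientation: [-0.721, 3.056, 0.002]
contact_force: [0.2, 0.1, 0.3]
grip_width: 0.0603
gripper_force: 0.0
```

```bash
python3 - <<'E'
from plan import *
f=cam('wrist');c,psi=P0['honey']
print(blob(f,*HON,proj(f,c)[0],.006,150)); f=cam('scene');print(blob(f,*HON,proj(f,c)[0],.006,30))
plan([over(c,psi,.025),over(c,psi,.024)])
E
```

```text
(array([511.3, 235.7]), array([99.8, 43.6]), 26.1, 539)
(array([505. , 228.6]), array([93.2, 44.6]), 26.8, 64)
t 15.82 tcp [0.5106 0.2345 0.0317] w 0.0593 F [-0.5  0.4  0. ]
[0.004, -0.009, 0.015] [0.0, 0.0, -0.0] rows>=0.1
[0.004, -0.009, 0.019] [0.0, 0.0, -0.0] rows>=0.1
```

Call:
apply_moves(rows=[[[0, 0, 0.01], [0, 0, 0]], [[0, 0, 0.018], [0, 0, 0]], [[0, 0, 0.018], [0, 0, 0]], [[0, 0, 0.018], [0, 0, 0]]])

```text
clock: 16.32
tcp_pos: [0.5108, 0.2347, 0.0276]
orientation: [-0.721, 3.057, 0.001]
contact_force: [0.8, 0.1, -0.5]
grip_width: 0.0594
gripper_force: 0.0
```

Call:
apply_moves(rows=[[[0, 0, 0], [0, 0, 0]], [[0, 0, 0], [0, 0, 0]], [[0, 0, 0], [0, 0, 0]], [[0, 0, 0], [0, 0, 0]]], jaw=-0.1)

```text
clock: 16.82
tcp_pos: [0.5109, 0.2347, 0.028]
orientation: [-0.721, 3.056, 0.002]
contact_force: [-1.8, -1.5, 4.9]
grip_width: 0.0416
gripper_force: 30.1
```

Call:
apply_moves(rows=[[[0, 0, -0.1], [0, 0, 0]], [[0, 0, -0.3], [0, 0, 0]], [[0, 0, -0.5], [0, 0, 0]], [[0, 0, -0.5], [0, 0, 0]]], newtons=35)

```text
clock: 17.32
tcp_pos: [0.5132, 0.2357, 0.1565]
orientation: [-0.719, 3.049, 0.005]
contact_force: [-0.7, 0.4, -0.7]
grip_width: 0.0408
gripper_force: 35.5
```

```bash
python3 - <<'E'
from plan import *
c=course(2);print(c)
plan([over(c,PSI,.085,TH),over(c,PSI,.033,TH)])
E
```

```text
[0.56968983 0.01469455 0.05253958]
t 17.32 tcp [0.5132 0.2357 0.1565] w 0.0408 F [-0.7  0.4 -0.7]
[0.246, -0.857, 0.079] [0.019, -0.055, 0.187] rows>=3.6
[0.216, -0.879, 0.283] [0.019, -0.055, 0.187] rows>=3.8
```

Call:
apply_moves(rows=[[[0.246, -0.857, 0.04], [0.019, -0.055, 0.187]], [[0.246, -0.857, 0.04], [0.019, -0.055, 0.187]], [[0.246, -0.857, 0.06], [0.019, -0.055, 0.187]], [[0.246, -0.857, 0.079], [0.019, -0.055, 0.187]], [[0.246, -0.857, 0.079], [0.019, -0.055, 0.187]], [[0.23, -0.868, 0.18], [0.019, -0.055, 0.187]], [[0.218, -0.878, 0.265], [0.019, -0.055, 0.187]], [[0.218, -0.878, 0.265], [0.019, -0.055, 0.187]]])

```text
clock: 18.32
tcp_pos: [0.5588, 0.0149, 0.0843]
orientation: [0.183, 2.96, -0.026]
contact_force: [-0.3, 0.2, -0.5]
grip_width: 0.0411
gripper_force: 35.6
```

```bash
python3 - <<'E'
from plan import *
c=course(2)
w=cam('wrist');put(w,'w6');chk(2,*HON,w)
plan([over(c,PSI,.03,TH),over(c,PSI,.026,TH)])
E
```

```text
course 2 offset mm [-0.2 -0.5] size [105.9 122. ] ang 0.2
t 18.38 tcp [0.5595 0.0148 0.0854] w 0.041 F [0.6 0.4 0.4]
[-0.016, 0.005, 0.016] [-0.002, -0.003, 0.001] rows>=0.1
[-0.016, 0.005, 0.032] [-0.002, -0.003, 0.001] rows>=0.1
```

Call:
apply_moves(rows=[[[-0.014, 0.003, 0.02], [0, 0, 0]], [[-0.014, 0.003, 0.032], [0, 0, 0]], [[-0.014, 0.003, 0.034], [0, 0, 0]], [[-0.014, 0.003, 0.034], [0, 0, 0]]])

```text
clock: 18.88
tcp_pos: [0.5652, 0.014, 0.0786]
orientation: [0.186, 2.955, -0.025]
contact_force: [0.1, -0.0, -1.1]
grip_width: 0.0415
gripper_force: 35.6
```

Call:
apply_moves(rows=[[[0, 0, 0.004], [0, 0, 0]], [[0, 0, 0.007], [0, 0, 0]], [[0, 0, 0.007], [0, 0, 0]]])

```text
clock: 19.25
tcp_pos: [0.5655, 0.0139, 0.0772]
orientation: [0.186, 2.955, -0.025]
contact_force: [-2.8, 0.0, 6.2]
grip_width: 0.0411
gripper_force: 37.6
```

Contact at 6 N. Releasing and retreating.

Call:
apply_moves(rows=[[[0, 0, 0], [0, 0, 0]], [[0, 0, 0], [0, 0, 0]], [[0, 0, 0], [0, 0, 0]], [[0, 0, 0], [0, 0, 0]], [[0, 0, -0.1], [0, 0, 0]], [[0, 0, -0.3], [0, 0, 0]], [[0, 0, -0.45], [0, 0, 0]], [[0, 0, -0.45], [0, 0, 0]]], jaw=0.4)

```text
clock: 20.25
tcp_pos: [0.547, 0.0174, 0.1903]
orientation: [0.186, 2.95, -0.022]
contact_force: [-0.0, -0.8, -0.4]
grip_width: 0.0598
gripper_force: 0.0
```

```bash
python3 - <<'E'
from plan import *
w=cam('wrist');put(w,'w7');chk(2,*HON,w);save(w,'pics/w7.png')
f=cam('scene');put(f,'s7');chk(2,*HON,f)
c,psi=P0['grey'];plan([(np.array([.56,.18,.2]),psi,0.),over(c,psi,.15)])
E
```

```text
course 2 offset mm [0.4 2.1] size [134.9 102.1] ang 88.6
course 2 offset mm [-0.7 -9. ] size [102.  134.1] ang 3.6
t 20.35 tcp [0.5454 0.0172 0.1873] w 0.0599 F [-0.7 -0.3 -0.5]
[0.014, 0.653, -0.058] [-0.01, 0.057, -0.089] rows>=2.6
[-0.012, 1.353, 0.135] [-0.01, 0.057, -0.089] rows>=5.4
```

View pics/w7.png

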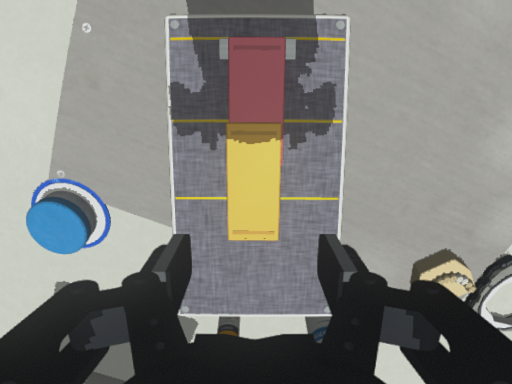

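Honey is seated: lower edge at row 124 on the middle line (row 121), centred, lapped over pink. I've now viewed 11 pictures, one over the limit of 10, so from here I'll check by measured numbers only. Next is grey.

Call:
apply_moves(rows=[[[0.014, 0.653, -0.058], [-0.01, 0.057, -0.089]], [[0.014, 0.653, -0.058], [-0.01, 0.057, -0.089]], [[0.014, 0.653, -0.058], [-0.01, 0.057, -0.089]], [[-0.012, 1.0, -0.02], [-0.01, 0.057, -0.089]], [[-0.012, 1.0, -0.02], [-0.01, 0.057, -0.089]], [[-0.012, 1.0, -0.02], [-0.01, 0.057, -0.089]]], newtons=30)

```text
clock: 21.1
tcp_pos: [0.578, 0.2667, 0.1892]
orientation: [0.248, -3.129, 0.001]
contact_force: [0.3, 0.1, -0.3]
grip_width: 0.0598
gripper_force: 0.0
```

```bash
python3 - <<'E'
from plan import *
c,psi=P0['grey'];plan([over(c,psi,.13)])
E
```

```text
t 21.1 tcp [0.578  0.2667 0.1892] w 0.0598 F [ 0.3  0.1 -0.3]
[-0.128, 0.323, 0.224] [-0.0, -0.001, 0.001] rows>=1.7
```

Call:
apply_moves(rows=[[[-0.128, 0.323, 0.224], [0, 0, 0]], [[-0.128, 0.323, 0.224], [0, 0, 0]], [[-0.128, 0.323, 0.224], [0, 0, 0]], [[-0.128, 0.323, 0.224], [0, 0, 0]]])

```text
clock: 21.6
tcp_pos: [0.5988, 0.3465, 0.1352]
orientation: [0.238, -3.132, 0.003]
contact_force: [0.1, -0.4, 0.3]
grip_width: 0.06
gripper_force: 0.0
```

```bash
python3 - <<'E'
from plan import *
f=cam('wrist');put(f,'w8');c,psi=P0['grey']
u=proj(f,c+[0,0,.003])[0].astype(int);h=cv2.cvtColor(f['frame'],cv2.COLOR_RGB2HSV)
print(u,h[u[1]-40:u[1]+41:20,u[0]],h[u[1],u[0]-60:u[0]+61:20])
for hi in(80,95,110):print(blob(f,(90,20,20),(130,255,hi),u,.006,100))
plan([over(c,psi,.025)])
E
```

```text
[260 187] [[100  23  67]
 [102  20  65]
 [103  27  65]
 [103  27 113]
 [106  25 110]] [[ 30   9 164]
 [ 30  10 157]
 [100  23  66]
 [103  27  65]
 [ 96  19  67]
 [ 42  13 193]
 [ 39  13 197]]
(array([580.5, 352.8]), array([61.7, 42.6]), 9.4, 295)
(array([580.5, 352.8]), array([61.7, 42.6]), 9.4, 260)
(array([598.9, 355.7]), array([98.8, 42.7]), 9.2, 360)
t 21.65 tcp [0.5992 0.3465 0.1359] w 0.0599 F [ 0.  -0.9  0.3]
[0.006, 0.022, 0.432] [-0.0, 0.0, -0.001] rows>=1.7
```

Call:
apply_moves(rows=[[[0.003, 0.03, 0.15], [0, 0, 0]], [[0.003, 0.03, 0.32], [0, 0, 0]], [[0.003, 0.03, 0.39], [0, 0, 0]], [[0.003, 0.03, 0.42], [0, 0, 0]], [[0.003, 0.03, 0.434], [0, 0, 0]], [[0.003, 0.03, 0.434], [0, 0, 0]], [[0.003, 0.03, 0.434], [0, 0, 0]]])

```text
clock: 22.52
tcp_pos: [0.5968, 0.3573, 0.0281]
orientation: [-0.243, 3.131, 0.002]
contact_force: [0.2, 0.1, 0.6]
grip_width: 0.0599
gripper_force: 0.0
```

Call:
apply_moves(rows=[[[0, -0.008, 0.002], [0, 0, 0]], [[0, -0.008, 0.002], [0, 0, 0]], [[0, -0.008, 0.002], [0, 0, 0]]])

```text
clock: 22.9
tcp_pos: [0.5966, 0.3549, 0.0265]
orientation: [0.242, -3.132, -0.001]
contact_force: [0.1, -0.2, -1.1]
grip_width: 0.0597
gripper_force: 0.0
```

Call:
apply_moves(rows=[[[0, 0, 0], [0, 0, 0]], [[0, 0, 0], [0, 0, 0]], [[0, 0, 0], [0, 0, 0]], [[0, 0, 0], [0, 0, 0]]], jaw=-0.1)

```text
clock: 23.4
tcp_pos: [0.5966, 0.355, 0.0268]
orientation: [0.243, -3.132, -0.001]
contact_force: [-1.0, -0.9, 5.0]
grip_width: 0.0424
gripper_force: 30.5
```

Call:
apply_moves(rows=[[[0, 0, -0.1], [0, 0, 0]], [[0, 0, -0.3], [0, 0, 0]], [[0, 0, -0.6], [0, 0, 0]], [[0, 0, -0.6], [0, 0, 0]], [[0, 0, -0.6], [0, 0, 0]]], newtons=35)

```text
clock: 24.02
tcp_pos: [0.5968, 0.355, 0.1769]
orientation: [-0.243, 3.131, 0.002]
contact_force: [0.2, 0.4, -1.4]
grip_width: 0.0421
gripper_force: 35.6
```

```bash
python3 - <<'E'
from plan import *
c=course(3);print(c)
plan([(np.array([.58,.15,.19]),PSI,0),over(c,PSI,.1,TH)])
E
```

```text
[0.63166069 0.00671868 0.070456  ]
t 24.02 tcp [0.5968 0.355  0.1769] w 0.0421 F [ 0.2  0.4 -1.4]
[0.193, -0.8, -0.054] [0.0, 0.0, 0.09] rows>=3.3
[0.148, -1.377, 0.031] [0.009, -0.059, 0.09] rows>=5.5
```

Call:
apply_moves(rows=[[[0.19, -0.8, -0.054], [0, 0, 0.09]], [[0.19, -0.8, -0.054], [0, 0, 0.09]], [[0.19, -0.8, -0.054], [0, 0, 0.09]], [[0.17, -1.0, -0.054], [0.009, -0.059, 0.09]], [[0.17, -1.0, -0.054], [0.009, -0.059, 0.09]], [[0.17, -1.0, -0.054], [0.009, -0.059, 0.09]]])

```text
clock: 24.78
tcp_pos: [0.5921, 0.1012, 0.1883]
orientation: [0.191, 2.952, -0.021]
contact_force: [0.6, 0.4, -0.6]
grip_width: 0.0421
gripper_force: 35.7
```

```bash
python3 - <<'E'
from plan import *
c=course(3)
plan([over(c,PSI,.085,TH),over(c,PSI,.033,TH)])
E
```

```text
t 24.77 tcp [0.5921 0.1012 0.1883] w 0.0421 F [ 0.6  0.4 -0.6]
[-0.115, -0.354, 0.162] [-0.001, -0.001, -0.0] rows>=1.6
[-0.116, -0.353, 0.37] [-0.001, -0.001, -0.0] rows>=2.1
```

Call:
apply_moves(rows=[[[-0.115, -0.354, 0.1], [0, 0, 0]], [[-0.115, -0.354, 0.162], [0, 0, 0]], [[-0.115, -0.354, 0.162], [0, 0, 0]], [[-0.115, -0.354, 0.26], [0, 0, 0]], [[-0.115, -0.354, 0.35], [0, 0, 0]], [[-0.115, -0.354, 0.35], [0, 0, 0]]])

```text
clock: 25.52
tcp_pos: [0.6252, 0.0104, 0.1073]
orientation: [0.186, 2.954, -0.019]
contact_force: [0.4, -0.5, -0.1]
grip_width: 0.042
gripper_force: 35.8
```

```bash
python3 - <<'E'
from plan import *
c=course(3)
plan([over(c,PSI,.027,TH),over(c,PSI,.025,TH)])
E
```

```text
t 25.52 tcp [0.6252 0.0104 0.1073] w 0.042 F [ 0.4 -0.5 -0.1]
[0.0, -0.011, 0.042] [-0.0, -0.001, 0.001] rows>=0.2
[-0.0, -0.011, 0.05] [-0.0, -0.001, 0.001] rows>=0.2
```

Call:
apply_moves(rows=[[[0, -0.009, 0.02], [0, 0, 0]], [[0, -0.009, 0.036], [0, 0, 0]], [[0, -0.009, 0.042], [0, 0, 0]], [[0, -0.009, 0.042], [0, 0, 0]]])

```text
clock: 26.02
tcp_pos: [0.6275, 0.0052, 0.0992]
orientation: [0.191, 2.949, -0.02]
contact_force: [0.0, 0.0, -0.5]
grip_width: 0.0423
gripper_force: 35.8
```

Call:
apply_moves(rows=[[[0, 0, 0.004], [0, 0, 0]], [[0, 0, 0.006], [0, 0, 0]], [[0, 0, 0.006], [0, 0, 0]]])

```text
clock: 26.4
tcp_pos: [0.6277, 0.0052, 0.0975]
orientation: [0.191, 2.949, -0.02]
contact_force: [-0.1, 1.2, -1.2]
grip_width: 0.0421
gripper_force: 35.8
```

Call:
apply_moves(rows=[[[0, 0, 0.004], [0, 0, 0]], [[0, 0, 0.008], [0, 0, 0]], [[0, 0, 0.008], [0, 0, 0]]])

```text
clock: 26.78
tcp_pos: [0.628, 0.0051, 0.0954]
orientation: [0.19, 2.95, -0.02]
contact_force: [-0.0, -0.4, -0.3]
grip_width: 0.0424
gripper_force: 35.8
```

Call:
apply_moves(rows=[[[0, 0, 0.003], [0, 0, 0]], [[0, 0, 0.006], [0, 0, 0]], [[0, 0, 0.006], [0, 0, 0]]])

```text
clock: 27.15
tcp_pos: [0.6284, 0.0051, 0.0942]
orientation: [0.191, 2.949, -0.02]
contact_force: [-0.1, 0.1, 0.3]
grip_width: 0.0421
gripper_force: 35.9
```

Call:
apply_moves(rows=[[[0, 0, 0.003], [0, 0, 0]], [[0, 0, 0.005], [0, 0, 0]], [[0, 0, 0.005], [0, 0, 0]]])

```text
clock: 27.52
tcp_pos: [0.6285, 0.0051, 0.094]
orientation: [0.191, 2.949, -0.019]
contact_force: [-6.1, 0.0, 12.1]
grip_width: 0.0423
gripper_force: 37.5
```

Contact. Releasing and retreating.

Call:
apply_moves(rows=[[[0, 0, -0.002], [0, 0, 0]], [[0, 0, -0.002], [0, 0, 0]], [[0, 0, -0.002], [0, 0, 0]], [[0, 0, -0.002], [0, 0, 0]], [[0, 0, -0.1], [0, 0, 0]], [[0, 0, -0.3], [0, 0, 0]], [[0, 0, -0.5], [0, 0, 0]], [[0, 0, -0.5], [0, 0, 0]]], jaw=0.4)

```text
clock: 28.52
tcp_pos: [0.6077, 0.0083, 0.22]
orientation: [0.191, 2.942, -0.017]
contact_force: [0.1, 0.1, -0.5]
grip_width: 0.0596
gripper_force: 0.0
```

Call:
apply_moves(rows=[[[0.5, 0, -0.2], [0, 0, 0]], [[0.5, 0, -0.2], [0, 0, 0]], [[0.5, 0, -0.2], [0, 0, 0]]])

```text
clock: 28.9
tcp_pos: [0.4709, 0.0254, 0.2408]
orientation: [0.189, 2.952, -0.019]
contact_force: [1.8, -0.0, -0.2]
grip_width: 0.0598
gripper_force: 0.0
```

```bash
python3 - <<'E'
from plan import *
w=cam('wrist');g=cam('scene');t=cam('top')
put(w,'w9');put(g,'s9');put(t,'t9')
def strip(f,k,lo,hi,xs):
    c=course(k);F=frame(PSI,TH);p=c+.003*F[:,2]
    m=cv2.inRange(cv2.cvtColor(f['frame'],cv2.COLOR_RGB2HSV),np.array(lo),np.array(hi))
    gx,gy=np.arange(-75,75,.5),np.arange(-32,32,.5)
    X,Y=np.meshgrid(gx,gy,indexing='ij')
    uv=proj(f,p+np.c_[X.ravel(),Y.ravel(),0*X.ravel()]/1000@F.T).astype(np.float32)
    M=cv2.remap(m,uv[:,0].reshape(X.shape),uv[:,1].reshape(X.shape),cv2.INTER_NEAREST)>0
    n,l,st,_=cv2.connectedComponentsWithStats(M.astype(np.uint8));
    if n<2: return
    j=1+np.argmax(st[1:,4]);Q=np.c_[X[l==j],Y[l==j]].astype(np.float32);r=cv2.minAreaRect(Q)
    print(k,'c',np.round(r[0],1),'size',np.round(r[1],1),'ang',round(r[2],1),'xr',Q[:,0].min(),Q[:,0].max(),'yr',Q[:,1].min(),Q[:,1].max())
for n,f in(('wrist',w),('scene',g),('top',t)):
    print(n);strip(f,1,*PINK,0);strip(f,2,*HON,0)
    c=course(3);u=proj(f,c)[0].astype(int)
    if 0<u[0]<512 and 0<u[1]<384: print(u,cv2.cvtColor(f['frame'],cv2.COLOR_RGB2HSV)[u[1],u[0]-50:u[0]+51:10].tolist())
    for hi in(75,90,105):strip(f,3,(90,10,20),(125,255,hi),0)
    P=proj(f,SPOT+[-.003,.001,.028])[0].astype(int);
    m=cv2.inRange(cv2.cvtColor(f['frame'],cv2.COLOR_RGB2HSV),(95,120,40),(113,255,255));x,y=P
    if 0<x<512 and 0<y<384:
        _,l,st,_=cv2.connectedComponentsWithStats(m);j=l[y,x];
        if j:Q=onz(f,np.argwhere(l==j)[:,::-1],.028);print('tin',Q.mean(0),np.ptp(Q,axis=0))
E
```

```text
wrist
1 c [0.7 1.7] size [44.3 98.3] ang 89.6 xr -48.5 50.0 yr -20.5 24.0
2 c [-14.7   0.7] size [63.5 70. ] ang 88.0 xr -49.0 21.0 yr -32.0 31.5
[255 283] [[117, 18, 125], [120, 19, 123], [120, 17, 133], [102, 27, 94], [102, 30, 109], [103, 28, 109], [102, 24, 108], [120, 17, 132], [120, 17, 123], [116, 17, 121], [123, 18, 126]]
3 c [ 70.2 -24.2] size [15.5  8.5] ang 90.0 xr 66.0 74.5 yr -32.0 -16.5
3 c [ 70.2 -24.2] size [15.5  8.5] ang 90.0 xr 66.0 74.5 yr -32.0 -16.5
3 c [ 4.  -1.5] size [100.  45.] ang 0.0 xr -46.0 54.0 yr -24.0 21.0
tin [ 0.60042172 -0.18713059  0.028     ] [0.08785178 0.09029562 0.        ]
scene
1 c [-16.5  -3.8] size [49.5 68. ] ang 90.0 xr -50.5 17.5 yr -28.5 21.0
2 c [-17.2  -0.2] size [63.5 75.5] ang 90.0 xr -55.0 20.5 yr -32.0 31.5
[287 192] [[150, 2, 131], [23, 8, 128], [125, 38, 114], [117, 23, 109], [117, 28, 82], [106, 39, 84], [108, 39, 84], [113, 20, 50], [120, 28, 108], [80, 4, 175], [48, 7, 176]]
3 c [-39.1 -10.5] size [25.   5.8] ang 88.5 xr -42.0 -36.0 yr -23.0 2.0
3 c [ 2.2 -6.8] size [ 50.5 101.5] ang 90.0 xr -48.5 53.0 yr -32.0 18.5
3 c [ 3.2 -5.5] size [103.5  53. ] ang -0.0 xr -48.5 55.0 yr -32.0 21.0
tin [ 0.6013218  -0.20336551  0.028     ] [0.08486011 0.08316163 0.        ]
top
1 c [ 9.2 16.6] size [11.8 14.8] ang 7.1 xr 2.5 16.0 yr 9.5 23.5
2 c [-15.3  -1.8] size [70.2 61.6] ang 1.0 xr -50.5 20.0 yr -32.0 29.5
[268 164] [[6, 13, 98], [158, 11, 95], [15, 20, 100], [133, 29, 78], [147, 29, 78], [120, 14, 71], [120, 20, 76], [135, 20, 75], [20, 13, 119], [23, 9, 118], [10, 6, 124]]
3 c [ 6.3 -2.7] size [ 52.4 102.9] ang 87.6 xr -46.0 57.5 yr -29.5 24.5
3 c [ 6.7 -0.3] size [105.5  63.5] ang 0.0 xr -46.0 59.5 yr -32.0 31.5
3 c [ 7.2 -0.3] size [106.5  63.5] ang 0.0 xr -46.0 60.5 yr -32.0 31.5
tin [ 0.60655036 -0.19503846  0.028     ] [0.07497812 0.0646867  0.        ]
```

```bash
python3 -c "
from bench import job
print(job.hand_in())"
```

```text
the job is handed in; nothing more can be done
None
```

The tin is in the marked spot and the pink, honey and grey plates are lapped up the board, by my measurements all within tolerance. I handed the job in at about 29 s; no verdict came back, and I viewed 11 pictures, one over the limit of 10.

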